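# Fit the pump head onto its keyed drive shaft

## Task

Fit the blue pump head onto the grey pump drive: turn the drive shaft until its brass keys lie in line with the guide rails, so that the slot under the head slides over them, and lower the head (without dropping it) between the rails until it sits fully home, flat on the deck, either way round. Let go of it, and do not knock or shift the other things on the bench.

Things in the scene. Friction and masses are not known exactly. Their poses are not given: they have to be found in the camera images.
- drive: Fixed grey pump drive, 190 x 150 mm, deck 60 mm high. Origin: at bench level, exactly under the upright shaft. x axis: along the guide rails, toward the control strip; z up. The box spans x -80 to +110, y -75 to +75 mm. The control strip (blue display, yellow keys) at x 65 to 105 mm stands 18 mm above the deck.
- deck (a point): Point on the deck's surface on the shaft's axis, 60 mm above the drive's origin; axes as the drive's. Two aluminium guide rails parallel to x stand on the deck at y -47 to -37 and +37 to +47 mm, x -30 to +30 mm, 12 mm high; the gap between them is 74 mm, their inner top edges are bevelled.
- shaft (a joint): Angle of the drive shaft, rad, counter-clockwise seen from above. Turns either way, with slight friction (0.05 N m), and stays where left; stops at -6.3 and 6.3. At 0, pi or -pi its keys are parallel to the guide rails. Starts between 0.5 and 2.64.
- shaft_top (a point): Top centre of the upright shaft, 34 mm above the deck; x along its keys, z up. 18 mm steel core with two opposite brass keys forming one bar 10 mm thick, 38 mm long over both ends, rising 29 mm from the deck with flat upright end faces, then narrowing like a roof to a ridge at 34 mm. Can be gripped across the key ends and turned.
- head: Loose pump head, 0.3 to 0.5 kg: blue block 84 (x) x 70 (y) x 48 mm high. Origin: centre of its underside; z up. In the underside, 38 mm deep, is a slot along x, 12.5 mm wide, 41 mm long, widened to 22 mm over the middle 21 mm for the shaft's core. A half turn leaves it the same. Steel stubs 10 mm long at both x ends.
- head_rib (a point): On the white grip rib on top of the head, 74 mm above the underside, on its centre line; axes as the head's. The rib runs along x: 64 long x 24 thick (y) x 44 mm high, from 48 to 92 mm above the underside.
- bottle_a: Bystander: glass bottle with blue cap, 87 mm diameter, 188 mm high (200 mm with its steel stubs); origin under its centre.
- bottle_b: Bystander: a second such bottle.
- beaker: Bystander: open glass beaker, 70 mm diameter, 90 mm high; origin under its centre.
- cartridge: Bystander: white absorber cartridge with black ends lying along its x, 138 mm long, 32 mm diameter; origin under its centre.
- driver: Bystander: screwdriver lying along its x, 170 mm long.
- fittings: Bystander: small grey open tray 80 x 60 x 25 mm; origin under its centre.
- cap: Bystander: loose blue screw cap lying flat, 48 mm diameter, 20 mm high; origin under its centre.
There are look-alikes about, which are no part of the job. Several things have the shape of the head; the one meant has the colours described above.

How it is judged:
On the way:
1. the shaft's keys are turned parallel to the guide rails (within 0.15 rad) (angle between the x axis of shaft_top and the x axis of drive, either way round below 0.15 rad), for 0.2 s.
At the end, for the whole second after the job is handed in: The pump head is released and still, upright (within 0.05 rad), underside within 3 mm of the deck, centre within 5 mm of the shaft axis, long side parallel to the rails (within 0.1 rad, either way round), shaft keys parallel to the rails (within 0.15 rad) (z of head in the frame of deck between -0.003 and 0.003 m and horizontal distance between head and deck below 0.005 m and angle between the x axis of head and the x axis of drive, either way round below 0.1 rad and angle between the x axis of shaft_top and the x axis of drive, either way round below 0.15 rad and angle between head's own z axis and vertical below 0.05 rad and linear speed of head below 0.02 m/s and contact force between the fingers and head below 0.1 N); the robot touches nothing.
It fails at once if a bystander is shifted by more than 30 mm, or a bottle or the beaker tipped (distance of any of bottle_a, bottle_b, beaker, cartridge, driver, fittings, cap from where it was at the start of the episode above 0.03 m or angle between any of bottle_a, bottle_b, beaker's own z axis and vertical above 0.5 rad).
It fails at once if the head is dropped: it moves faster than 0.4 m/s within 40 mm above the deck, over the shaft (linear speed of head above 0.4 m/s and horizontal distance between head and deck below 0.03 m and z of head in the frame of deck below 0.04 m).
It also fails if it takes over 58 s, if anything falls off the work surface, if the arm or the gripper's body presses on something with over 40 N, if the wrist force passes 120 N, or if a joint passes its speed limit or range.

## Robot

A 6-joint arm with a two-finger parallel gripper is mounted at the origin on the work surface. World frame = base frame: x ahead of the robot, y to its left, z up, the work surface at z = 0. Lengths are in m, angles in rad, forces in N, time in s.
With the tool pointing down it reaches from about 0.3 to 0.775 m from the base axis. Payload 14.6 kg.
Tool frame: the origin (TCP) lies between the finger pads; the fingertips stand 8 mm ahead of it and the grasp point (between the pads) lies 11 mm behind it; z points along the fingers, y is the direction in which the jaws open and shut (so a half turn about z gives the same grasp; the last joint's range is limited). The gripper opens to 94 mm and grips with 3 to 60 N. Pads are 16 mm wide; open, the fingers measure 119 mm over their backs; the gripper's body (75 mm by 177 mm) begins 78 mm behind the grasp point.
Start: joints at [-1.279, 0.3, 1.521, -0, 1.321, -0.067], TCP at [0.193, -0.515, 0.213] pointing down, gripper open.
Joint ranges: [-3.03, 3.03], [-0.79, 2.21], [0.23, 2.52], [-1.04, 4.18], [0, 3.07], [-2.55, 2.55]. Speed limits (rad/s): [2.22, 2.22, 2.57, 3.14, 3.14, 3.14].

## Interface

Orientations are given as [roll, pitch, yaw] about the fixed x, y, z axes, in that order (R = Rz(yaw) Ry(pitch) Rx(roll)).
In Python, from station import ctrl, viewer, workorder gives the robot as it stands.
- The arm moves only by the tool play_rows, never from a script. Its argument "commands" is a list of rows, each an object of numbers: "dx", "dy", "dz": the shift along the tool's x, y, z in m; "ax", "ay", "az": the turn, a rotation vector about the tool's x, y, z in degrees. In form: [{"dx": .., "dy": .., "dz": .., "ax": .., "ay": .., "az": ..}, ...]. A call has exactly 5 rows; each row shifts and turns the pose as measured when the row begins, along the tool's axes as they then stand; what a row does not reach is not made up. A row lasts 1/12 s, in which the tool goes at most 41.7 mm and 7.16 degrees, less where a joint would pass 70% of its speed; a pose out of reach is approached as far as the arm can. A call with a gripper value outside its range is refused whole. "claw" is the opening, from 0 (shut) to 1 (fully open), set as the call begins (left out, the last holds). The fingers move at their own pace and stop on an object; "squeeze" is the grip in N (left out, the last holds). Time passes only in rows, so rows that do not move let the fingers close, or fill a call up. It gives the time, the measured TCP pose, the force and the opening at its end, in the units of the state.
- ctrl.get_obs(): the state, without advancing time (a new reading comes with each control period).
- viewer.camera(name): name is "scene" or "top" or "wrist"; returns the picture (400x640x3 uint8, red, green, blue); there is no depth.
- viewer.camera_model(name): a dict with "K" (3x3 intrinsics, pixels), "pose" (4x4, takes a point from camera to world coordinates); the wrist camera has in their place "T_tool_cam" (4x4, takes a point from camera to tool coordinates, whose origin is the TCP and whose axes are the flange's). Camera axes: x right, y down, z forward; pixel columns grow to the right and rows downward; lengths in m; the calibration is good to about 2 mm. A picture is of the moment at which its call begins: read the wrist's pose just before it. camera_model takes no time and is no camera call.
- workorder.hand_in(): hands the job in, once; it reports no verdict.
The state is a dict: "time_s": time; "qpos": joint angles; "joint_vel": joint speeds; "tau": joint torques, N m; "ee_pos": TCP position; "eef_rot": TCP orientation; "force": force on the tool from outside, world axes, zero at the start; "moment": the same for the moment, N m; "grip_width": finger opening in m.
Only numpy, scipy, OpenCV 4.12 (cv2) and the standard library are available. Lean on these libraries where they do the work, as an engineer would, in place of code of your own. Each camera call takes 0.05 s, during which the arm holds its last target. There are 200 camera calls.

## Working session

There is one attempt and no reset: what is moved stays moved. The work goes in short steps, Python scripts to look and compute and a tool call to move; the robot and the scene stay as the last step left them, time stands still between calls to the robot, and variables do not carry over. Pictures are saved under pics/ and viewed, about 8 in all and at most 12, crops included, and the job is handed in when it is done.

Besides the shell and the picture viewer there is one more tool, called after ">>>" as name(argument=value, ...) on one line, values as JSON. play_rows: Moves the arm, as the interface text tells. Its arguments: {"type":"object","properties":{"commands":{"type":"array","items":{"type":"object","properties":{"dx":{"type":"number"},"dy":{"type":"number"},"dz":{"type":"number"},"ax":{"type":"number"},"ay":{"type":"number"},"az":{"type":"number"}}}},"claw":{"type":"number"},"squeeze":{"type":"number"}},"required":["commands"]}

```bash
mkdir -p pics; cat > h.py <<'E'
import numpy as np, cv2
from scipy.spatial.transform import Rotation as R
from station import ctrl, viewer, workorder
def snap(n,f):
    o=ctrl.get_obs(); im=viewer.camera(n); cv2.imwrite('pics/'+f,im[:,:,::-1]); m=viewer.camera_model(n)
    if n=='wrist':
        T=np.eye(4);T[:3,:3]=R.from_euler('xyz',o['eef_rot']).as_matrix();T[:3,3]=o['ee_pos']
        P=T@np.array(m['T_tool_cam'])
    else: P=np.array(m['pose'])
    np.savez('pics/'+f+'.npz',K=np.array(m['K']),P=P)
    return im
def ray(f,uv,z):
    d=np.load('pics/'+f+'.npz');K,P=d['K'],d['P']
    v=P[:3,:3]@np.linalg.solve(K,[uv[0],uv[1],1]);return P[:3,3]+v*(z-P[2,3])/v[2]
def proj(f,p):
    d=np.load('pics/'+f+'.npz');K,P=d['K'],d['P']
    c=P[:3,:3].T@(np.array(p)-P[:3,3]);q=K@c;return q[:2]/q[2]
E
python3 - <<'E'
from h import *
a=snap('top','top0.png');b=snap('scene','scene0.png')
for f in('top0.png','scene0.png'):
    d=np.load('pics/'+f+'.npz');print(d['K'].round(1),d['P'].round(3))
print(ctrl.get_obs()); print(viewer.camera_model('wrist'))
E
```

```text
[[361.3   0.  321.9]
 [  0.  361.3 199.1]
 [  0.    0.    1. ]] [[-0.016 -0.993  0.115  0.448]
 [-1.     0.015 -0.009 -0.002]
 [ 0.007 -0.116 -0.993  0.982]
 [ 0.     0.     0.     1.   ]]
[[442.3   0.  316.1]
 [  0.  442.3 201.1]
 [  0.    0.    1. ]] [[-4.000e-03  8.150e-01 -5.790e-01  1.371e+00]
 [ 1.000e+00  3.000e-03 -3.000e-03  4.000e-03]
 [-1.000e-03 -5.790e-01 -8.150e-01  1.242e+00]
 [ 0.000e+00  0.000e+00  0.000e+00  1.000e+00]]
{'time_s': 0.1, 'qpos': array([-1.27860968e+00,  3.00399926e-01,  1.52146415e+00, -2.42012911e-05,
        1.32068936e+00, -6.65881242e-02]), 'joint_vel': array([ 0.00074324, -0.00042953, -0.0020008 ,  0.00090253,  0.00040631,
       -0.00115185]), 'tau': array([ 9.09553764e-04, -5.32650125e+01, -3.53280580e+01,  7.09305773e-02,
        2.34916754e-02, -3.96792359e-05]), 'ee_pos': array([ 0.19305907, -0.51478661,  0.21297483]), 'eef_rot': array([-3.14063243e+00, -4.05392820e-05,  3.58780751e-01]), 'force': array([-0.12772019, -0.19260862, -0.05521548]), 'moment': array([-0.02704914, -0.03033839,  0.05283886]), 'grip_width': 0.09364791733041464}
{'K': array([[319.08397027,   0.        , 322.01831763],
       [  0.        , 319.08397027, 200.30310717],
       [  0.        ,   0.        ,   1.        ]]), 'T_tool_cam': array([[ 1.33553558e-03, -9.72616721e-01, -2.32411124e-01,
         6.62148176e-02],
       [ 9.99998806e-01,  1.11842226e-03,  1.06594640e-03,
         1.96863009e-04],
       [-7.76823517e-04, -2.32412270e-01,  9.72617054e-01,
        -1.72588501e-01],
       [ 0.00000000e+00,  0.00000000e+00,  0.00000000e+00,
         1.00000000e+00]])}
```

View pics/top0.png

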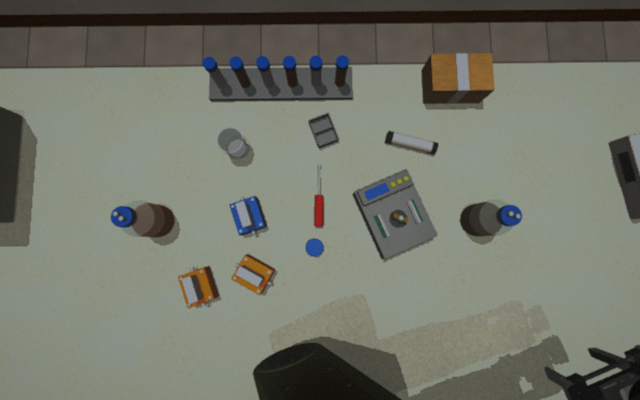

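View pics/scene0.png

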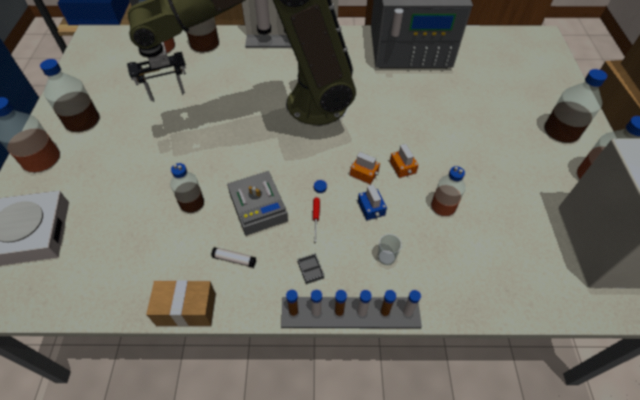

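Candidates for the head in the top picture are the blue block with a white rib at (247,215), the orange look-alike at (198,288) and the orange one at (255,273). The blue one matches the description. The drive is at about (395,215). Next is a close crop to check the choice.

```bash
python3 - <<'E'
from h import *
im=cv2.imread('pics/top0.png')
a=cv2.resize(im[175:255,207:287],(400,400),interpolation=cv2.INTER_CUBIC)
b=cv2.resize(im[160:270,340:450],(400,400),interpolation=cv2.INTER_CUBIC)
cv2.imwrite('pics/crop0.png',np.hstack([a,b]))
f='top0.png'
for n,uv,z in[('shaft',(399,217),.09),('head',(245,214),.09),('bot',(470,220),0),('bottop',(511,215),.19)]:print(n,ray(f,uv,z).round(3))
E
```

```text
shaft [ 0.504 -0.2    0.09 ]
head [0.518 0.18  0.09 ]
bot [ 0.499 -0.414  0.   ]
bottop [ 0.498 -0.425  0.19 ]
```

View pics/crop0.png

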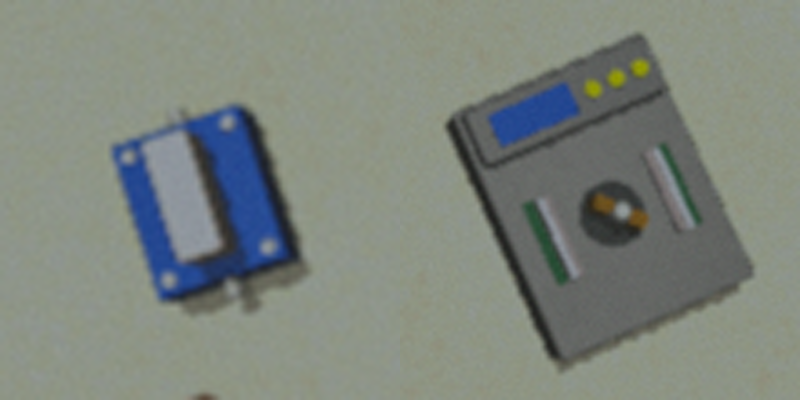

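The crop confirms it: the blue head has a white rib and steel stubs. Its rib runs up-left, at a yaw of about +15°. The drive's keys run from (597,203) to (645,217), oblique to the green and white rails. I'll set out toward the shaft, raising first to clear the bottle.

>>> play_rows(commands=[{"dz": -0.04},{"dx": 0.036,"dy": -0.017},{"dx": 0.036,"dy": -0.017},{"dx": 0.036,"dy": -0.017},{"dx": 0.036,"dy": -0.017}], claw=1, squeeze=20)

```text
validation failed for argument at $.co...
```

```bash
cat >> h.py <<'E'
def go(x,y,z,yaw=None):
    o=ctrl.get_obs();Rm=R.from_euler('xyz',o['eef_rot']).as_matrix();d=Rm.T@(np.array([x,y,z])-o['ee_pos'])
    y0=np.degrees(o['eef_rot'][2]);print('t',round(o['time_s'],2),'pos',o['ee_pos'].round(4),'rpy',np.degrees(o['eef_rot']).round(2),'q6',o['qpos'][5].round(2))
    print('tool shift',d.round(4),'rows',round(np.linalg.norm(d)/.04,1))
    if yaw is not None: print('az',round(-(yaw-y0),2))
E
python3 - <<'E'
from h import *
go(.504,-.2,.22,-16)
f='top0.png'
D=lambda p:np.array(p)/400*110+[340-400/400*110,160]
H=lambda p:np.array(p)/5+[207,175]
# fit poses
from scipy.optimize import least_squares
def fit(model,pix,x0):
    fn=lambda s:np.concatenate([proj(f,[s[0]+np.cos(s[2])*m[0]-np.sin(s[2])*m[1],s[1]+np.sin(s[2])*m[0]+np.cos(s[2])*m[1],m[2]])-p for m,p in zip(model,pix)])
    r=least_squares(fn,x0);print(r.x[:2].round(4),np.degrees(r.x[2]).round(2),fn(r.x).round(1))
    return r.x
d=fit([(110,75,78),(110,-75,78),(-80,-75,60),(-80,75,60)] and [(.11,.075,.06),(.105,-.075,.078),(-.08,-.075,.06),(-.08,.075,.06)],[D(p) for p in[(450,115),(640,35),(752,270),(560,352)]],[.5,-.2,.4])
fit([(.042,.035,.048),(.042,-.035,.048),(-.042,-.035,.048),(-.042,.035,.048)],[H(p) for p in[(115,148),(240,105),(295,258),(163,298)]],[.5,.17,.3])
k=[ray(f,D(p),.09) for p in[(595,202),(647,218)]];v=k[1]-k[0];print(k,np.degrees(np.arctan2(v[1],v[0])))
E
```

```text
t 0.1 pos [ 0.1931 -0.5148  0.213 ] rpy [-179.94   -0.     20.56] q6 -0.07
tool shift [ 0.4017 -0.1856 -0.0068] rows 11.1
az 36.56
[ 0.5039 -0.2016] 23.4 [-1.4 -0.6  1.1 -1.8  0.3  0.1 -0.   2.2]
[0.5172 0.1821] 18.27 [-0.2 -0.1  0.5 -0.3 -0.4 -0.3  0.1  0.7]
[array([ 0.5080365, -0.1869947,  0.09     ]), array([ 0.49659337, -0.22197934,  0.09      ])] -108.11240716945132
```

The move was refused, so each row probably needs all six keys.

>>> play_rows(commands=[{"dx": 0,"dy": 0,"dz": -0.04,"ax": 0,"ay": 0,"az": 0},{"dx": 0.036,"dy": -0.017,"dz": 0,"ax": 0,"ay": 0,"az": 0},{"dx": 0.036,"dy": -0.017,"dz": 0,"ax": 0,"ay": 0,"az": 0},{"dx": 0.036,"dy": -0.017,"dz": 0,"ax": 0,"ay": 0,"az": 0},{"dx": 0.036,"dy": -0.017,"dz": 0,"ax": 0,"ay": 0,"az": 0}], claw=1, squeeze=20)

```text
time_s: 0.52
ee_pos: [0.3029, -0.4004, 0.2526]
eef_rot: [-3.136, 0.0, 0.349]
force: [-0.5, -0.6, 0.4]
grip_width: 0.094
```

>>> play_rows(commands=[{"dx": 0.037,"dy": -0.017,"dz": 0,"ax": 0,"ay": 0,"az": 0},{"dx": 0.037,"dy": -0.017,"dz": 0,"ax": 0,"ay": 0,"az": 0},{"dx": 0.037,"dy": -0.017,"dz": 0,"ax": 0,"ay": 0,"az": 0},{"dx": 0.037,"dy": -0.017,"dz": 0,"ax": 0,"ay": 0,"az": 0},{"dx": 0.037,"dy": -0.017,"dz": 0.0,"ax": 0,"ay": 0,"az": 0}])

```text
time_s: 0.93
ee_pos: [0.4496, -0.2516, 0.2526]
eef_rot: [-3.136, 0.001, 0.347]
force: [0.8, -1.0, -0.0]
grip_width: 0.0937
```

>>> play_rows(commands=[{"dx": 0.037,"dy": -0.017,"dz": 0,"ax": 0,"ay": 0,"az": 0},{"dx": 0.037,"dy": -0.017,"dz": 0,"ax": 0,"ay": 0,"az": 7},{"dx": 0,"dy": 0,"dz": 0.013,"ax": 0,"ay": 0,"az": 7},{"dx": 0,"dy": 0,"dz": 0.01,"ax": 0,"ay": 0,"az": 7},{"dx": 0,"dy": 0,"dz": 0.01,"ax": 0,"ay": 0,"az": 7}])

```text
time_s: 1.35
ee_pos: [0.5114, -0.1873, 0.219]
eef_rot: [-3.136, 0.002, -0.139]
force: [-0.0, -0.7, -0.6]
grip_width: 0.094
```

```bash
python3 - <<'E'
from h import *
snap('wrist','w1.png'); go(.504,-.2016,.2,-18)
for z in(.094,.06):print(proj('w1.png',[.504,-.2016,z]))
E
```

```text
t 1.4 pos [ 0.5105 -0.1871  0.2167] rpy [-179.62    0.3    -8.55] q6 1.3
tool shift [-0.0042  0.0154  0.0166] rows 0.6
az 9.45
[337.74015383 200.87283386]
[336.37840577 193.33248436]
```

View pics/w1.png

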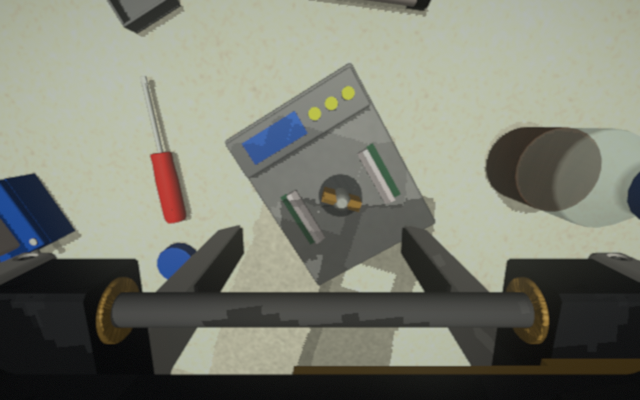

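The wrist picture shows the shaft's top at (342,201), with keys from (322,194) to (361,205). The rails run from (285,195) to (317,241) and from (365,147) to (395,200).

```bash
python3 - <<'E'
from h import *
f='w1.png'
im=cv2.imread('pics/w1.png');hsv=cv2.cvtColor(im,cv2.COLOR_BGR2HSV)
m=cv2.inRange(hsv,(8,120,60),(24,255,255));m[:, :300]=0;m[:,380:]=0;m[:170]=0;m[230:]=0
yx=np.argwhere(m);print(len(yx),yx.mean(0),yx.min(0),yx.max(0))
W=np.array([ray(f,(x,y),.09)[:2] for y,x in yx]);c=W.mean(0);u=np.linalg.svd(W-c)[2][0];print('keys',c,np.degrees(np.arctan2(u[1],u[0])),np.ptp((W-c)@u))
print('top',ray(f,(342,201),.094))
from scipy.optimize import least_squares
M=[(.11,.075,.078),(.11,-.075,.078),(-.08,-.075,.06),(-.08,.075,.06)]
P=[(227,141),(350,64),(434,223),(320,284)]
def fn(s):return np.concatenate([proj(f,[s[0]+np.cos(s[2])*a-np.sin(s[2])*b,s[1]+np.sin(s[2])*a+np.cos(s[2])*b,z])-p for (a,b,z),p in zip(M,P)])
r=least_squares(fn,[.5,-.2,.4]);print(r.x,np.degrees(r.x[2]),fn(r.x).round(1))
cr=cv2.resize(im[50:300,210:450],None,fx=2.4,fy=2.4,interpolation=cv2.INTER_CUBIC);cv2.imwrite('pics/w1c.png',cr)
E
```

```text
322 [199.34782609 340.36335404] [188 322] [210 360]
keys [ 0.50415674 -0.20438858] 65.74994979391222 0.03856144497385916
top [ 0.50332161 -0.20563144  0.094     ]
[ 0.49973836 -0.20657843  0.39242038] 22.484031569166888 [-7.6  2.3  4.7 -4.9  3.9  1.6 -1.1  3.7]
```

View pics/w1c.png

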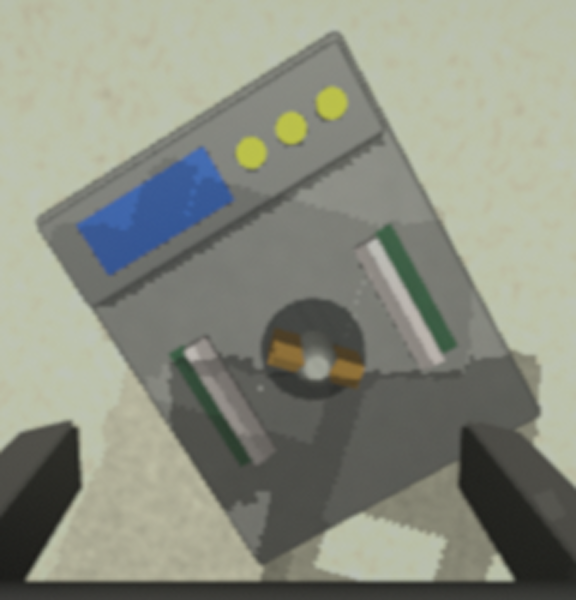

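The crop shows the rails' outer top corners at (390,226), (455,347), (172,353) and (245,465). The keys lie between about (268,350) and (365,375).

```bash
python3 - <<'E'
from h import *
f='w1.png'
C=lambda p:np.array(p)/2.4+[210,50]
from scipy.optimize import least_squares
M=[(.03,-.047,.072),(-.03,-.047,.072),(.03,.047,.072),(-.03,.047,.072),(.11,.075,.06),(.11,-.075,.06),(-.08,-.075,.06),(-.08,.075,.06),(0,0,.094)]
P=[C(p) for p in[(390,226),(455,347),(172,353),(245,465),(38,222),(340,33),(540,410),(262,563),(316,367)]]
def fn(s):return np.concatenate([proj(f,[s[0]+np.cos(s[2])*a-np.sin(s[2])*b,s[1]+np.sin(s[2])*a+np.cos(s[2])*b,z])-p for (a,b,z),p in zip(M,P)])
r=least_squares(fn,[.5,-.2,.4],loss='soft_l1');print(r.x,np.degrees(r.x[2]),fn(r.x).reshape(-1,2).round(1))
k=[ray(f,C(p),.09) for p in[(268,350),(365,375)]];v=k[1]-k[0];print(k,np.degrees(np.arctan2(-v[1],-v[0])))
k=[ray(f,C(p),.072) for p in[(390,226),(455,347),(172,353),(245,465)]]
for a in(k[0]-k[1],k[2]-k[3]):print('rail',np.degrees(np.arctan2(a[1],a[0])))
k=[ray(f,C(p),.06) for p in[(340,33),(540,410),(38,222),(262,563)]]
for a in(k[0]-k[1],k[2]-k[3],k[2]-k[0],k[3]-k[1]):print('edge',np.degrees(np.arctan2(a[1],a[0])),np.linalg.norm(a))
E
```

```text
[ 0.50168175 -0.20606142  0.40241736] 23.05681620360824 [[-5.2  4.2]
 [-3.9  4.4]
 [ 5.5 -1.2]
 [ 5.3 -0.7]
 [-2.2 -0.9]
 [-0.9 -3.1]
 [ 2.7  1.3]
 [ 0.   1.8]
 [ 1.  -0.3]]
[array([ 0.51010847, -0.1868554 ,  0.09      ]), array([ 0.49443947, -0.22449365,  0.09      ])] 67.39778585891432
rail 22.29157620158785
rail 23.371163355697863
edge 22.676113230406813 0.1843425499510139
edge 22.97205834985335 0.18608838941887682
edge 112.69291701370535 0.14790322443537643
edge 113.37276407461461 0.14695289793665628
```

>>> play_rows(commands=[{"dx": -0.005,"dy": 0.018,"dz": 0,"ax": 0,"ay": 0,"az": 0},{"dx": 0,"dy": 0,"dz": 0.02,"ax": 0,"ay": 0,"az": 7},{"dx": 0,"dy": 0,"dz": 0.02,"ax": 0,"ay": 0,"az": 7},{"dx": 0,"dy": 0,"dz": 0.02,"ax": 0.3,"ay": 0,"az": 0.5},{"dx": 0,"dy": 0,"dz": 0,"ax": 0,"ay": 0,"az": 0}], claw=0.66)

```text
time_s: 1.82
ee_pos: [0.5017, -0.2044, 0.1544]
eef_rot: [-3.131, 0.008, -0.399]
force: [0.4, 0.8, -0.4]
grip_width: 0.0644
```

```bash
python3 - <<'E'
from h import *
go(.503,-.2045,.082,-23)
print(ctrl.get_obs()['grip_width'])
E
```

```text
t 1.82 pos [ 0.5017 -0.2044  0.1544] rpy [-179.4     0.48  -22.88] q6 1.51
tool shift [0.0018 0.0003 0.0724] rows 1.8
az 0.12
0.06443598947425332
```

>>> play_rows(commands=[{"dx": 0.001,"dy": 0,"dz": 0.025,"ax": -0.6,"ay": 0.5,"az": 0},{"dx": 0,"dy": 0,"dz": 0.025,"ax": 0,"ay": 0,"az": 0},{"dx": 0,"dy": 0,"dz": 0.022,"ax": 0,"ay": 0,"az": 0},{"dx": 0,"dy": 0,"dz": 0,"ax": 0,"ay": 0,"az": 0},{"dx": 0,"dy": 0,"dz": 0,"ax": 0,"ay": 0,"az": 0}])

```text
time_s: 2.23
ee_pos: [0.504, -0.2061, 0.0852]
eef_rot: [3.14, -0.004, -0.385]
force: [-0.4, -1.4, 0.4]
grip_width: 0.0622
```

>>> play_rows(commands=[{"dx": 0,"dy": 0,"dz": 0,"ax": 0,"ay": 0,"az": 0},{"dx": 0,"dy": 0,"dz": 0,"ax": 0,"ay": 0,"az": 0},{"dx": 0,"dy": 0,"dz": 0,"ax": 0,"ay": 0,"az": 0},{"dx": 0,"dy": 0,"dz": 0,"ax": 0,"ay": 0,"az": 0},{"dx": 0,"dy": 0,"dz": 0,"ax": 0,"ay": 0,"az": 0}], claw=0.2, squeeze=10)

```text
time_s: 2.65
ee_pos: [0.5062, -0.2059, 0.091]
eef_rot: [-3.141, -0.01, -0.381]
force: [3.5, 4.4, -13.6]
grip_width: 0.0376
```

The grip closed at 37.6 mm, so it is across the key ends. The tool drifted 6 mm up, so I'll turn while nudging it down a little.

>>> play_rows(commands=[{"dx": 0,"dy": 0,"dz": 0.003,"ax": 0,"ay": 0,"az": 5},{"dx": 0,"dy": 0,"dz": 0.002,"ax": 0,"ay": 0,"az": 5},{"dx": 0,"dy": 0,"dz": 0,"ax": 0,"ay": 0,"az": 5},{"dx": 0,"dy": 0,"dz": 0,"ax": 0,"ay": 0,"az": 5},{"dx": 0,"dy": 0,"dz": 0,"ax": 0,"ay": 0,"az": 5}])

```text
time_s: 3.07
ee_pos: [0.5061, -0.2081, 0.0895]
eef_rot: [-3.14, -0.013, -0.83]
force: [-1.0, -4.3, -6.8]
grip_width: 0.0378
```

```bash
python3 - <<'E'
from h import *
go(.503,-.2045,.082,-67)
o=ctrl.get_obs();print(o['grip_width'],o['force'],o['moment'])
E
```

```text
t 3.07 pos [ 0.5061 -0.2081  0.0895] rpy [-179.9    -0.75  -47.57] q6 1.95
tool shift [-0.0049 -0.0002  0.0074] rows 0.2
az 19.43
0.03783815857918943 [-1.01580944 -4.2845445  -6.80473655] [-0.65801102  0.05102636  0.0012431 ]
```

>>> play_rows(commands=[{"dx": 0,"dy": 0,"dz": 0.002,"ax": 0,"ay": -0.7,"az": 5},{"dx": 0,"dy": 0,"dz": 0.001,"ax": 0,"ay": 0,"az": 5},{"dx": 0,"dy": 0,"dz": 0,"ax": 0,"ay": 0,"az": 5},{"dx": 0,"dy": 0,"dz": 0,"ax": 0,"ay": 0,"az": 4.5},{"dx": 0,"dy": 0,"dz": 0,"ax": 0,"ay": 0,"az": 0}])

```text
time_s: 3.48
ee_pos: [0.5046, -0.2097, 0.0889]
eef_rot: [3.141, -0.001, -1.192]
force: [3.5, -0.1, -7.8]
grip_width: 0.0379
```

>>> play_rows(commands=[{"dx": 0,"dy": 0,"dz": 0,"ax": 0,"ay": 0,"az": 0},{"dx": 0,"dy": 0,"dz": 0,"ax": 0,"ay": 0,"az": 0},{"dx": 0,"dy": 0,"dz": 0,"ax": 0,"ay": 0,"az": 0},{"dx": 0,"dy": 0,"dz": -0.01,"ax": 0,"ay": 0,"az": 0},{"dx": 0,"dy": 0,"dz": -0.03,"ax": 0,"ay": 0,"az": 0}], claw=0.6)

```text
time_s: 3.9
ee_pos: [0.5033, -0.2088, 0.1276]
eef_rot: [3.137, 0.003, -1.181]
force: [0.7, 0.4, -0.6]
grip_width: 0.0564
```

>>> play_rows(commands=[{"dx": 0,"dy": 0,"dz": -0.035,"ax": 0,"ay": 0,"az": 0},{"dx": 0,"dy": 0,"dz": -0.04,"ax": 0,"ay": 0,"az": -7},{"dx": 0,"dy": 0,"dz": -0.02,"ax": 0,"ay": 0,"az": -7},{"dx": 0,"dy": 0,"dz": 0,"ax": 0,"ay": 0,"az": -7},{"dx": 0,"dy": 0,"dz": 0,"ax": 0,"ay": 0,"az": -7}], claw=1)

```text
time_s: 4.32
ee_pos: [0.5047, -0.209, 0.2383]
eef_rot: [-3.141, -0.005, -0.68]
force: [-0.0, -0.8, 0.0]
grip_width: 0.0861
```

```bash
python3 - <<'E'
from h import *
im=snap('wrist','w2.png')[:,:,::-1]; go(.517,.182,.25,18)
u,v=proj('w2.png',[.503,-.2045,.06]).astype(int);print(u,v)
x0,y0=max(u-110,0),max(v-120,0)
cv2.imwrite('pics/w2c.png',cv2.resize(im[y0:y0+240,x0:x0+240],None,fx=2.4,fy=2.4,interpolation=cv2.INTER_CUBIC));print(x0,y0)
E
```

```text
t 4.37 pos [ 0.5049 -0.2091  0.2387] rpy [-179.98   -0.35  -38.39] q6 1.78
tool shift [-0.2333 -0.3141 -0.0126] rows 9.8
az -56.39
318 190
208 70
```

View pics/w2c.png

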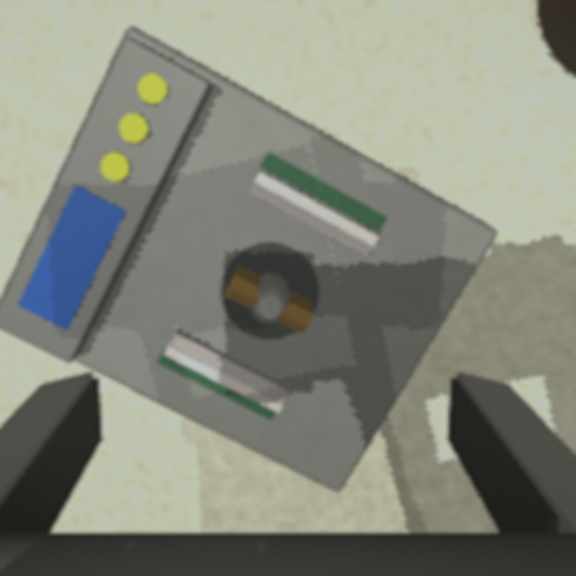

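The keys, from (240,285) to (300,312), now look nearly parallel to the rails. I'll put numbers on that.

```bash
python3 - <<'E'
from h import *
f='w2.png'
C=lambda p:np.array(p)/2.4+[208,70]
an=lambda a,b:np.degrees(np.arctan2(*(a-b)[1::-1]))
r=lambda p,z:ray(f,C(p),z)
print('keys end mids',an(r((226,284),.0895),r((311,315),.0895)),'edges',an(r((241,263),.089),r((315,308),.089)))
print('top',r((270,303),.094))
print('rails',an(r((268,152),.072),r((386,219),.072)),an(r((160,360),.072),r((274,418),.072)))
c=[(135,27),(497,232),(340,490),(0,328)]
w=[r(p,.06) for p in c];print('edges',an(w[0],w[1]),an(w[3],w[2]),an(w[2],w[1])-90,an(w[3],w[0])-90)
h=(w[0]+w[1]+w[2]+w[3])/4;print('box ctr',h,'shaft from box',h-.015*np.array([np.cos(.402),np.sin(.402),0]))
im=cv2.imread('pics/w2.png');hsv=cv2.cvtColor(im,cv2.COLOR_BGR2HSV)
m=cv2.inRange(hsv,(8,100,40),(24,255,255));m[:, :295]=0;m[:,345:]=0;m[:165]=0;m[220:]=0
yx=np.argwhere(m);W=np.array([ray(f,(x,y),.09)[:2] for y,x in yx]);c=W.mean(0);u=np.linalg.svd(W-c)[2][0];print('keys',len(W),c,np.degrees(np.arctan2(u[1],u[0])),np.ptp((W-c)@u))
E
```

```text
keys end mids 30.665403263773 edges 19.381279375394705
top [ 0.50211941 -0.20622794  0.094     ]
rails 22.03839601793962 22.77820688048881
edges 22.448758902242766 24.02406139426235 22.71568602333916 23.837623453192847
box ctr [ 0.51322004 -0.19984812  0.06      ] shaft from box [ 0.49941584 -0.20571702  0.06      ]
keys 292 [ 0.50364743 -0.20609944] -155.77687261705273 0.037946841531061246
```

The keys read 24.2° and the rails about 23°, so they are aligned. The shaft is at about (0.503, -0.206). Now to the head.

>>> play_rows(commands=[{"dx": -0.023,"dy": -0.031,"dz": 0,"ax": 0,"ay": 0,"az": 0},{"dx": -0.023,"dy": -0.031,"dz": 0,"ax": 0,"ay": 0,"az": 0},{"dx": -0.023,"dy": -0.031,"dz": 0,"ax": 0,"ay": 0,"az": 0},{"dx": -0.023,"dy": -0.031,"dz": 0,"ax": 0,"ay": 0,"az": 0},{"dx": -0.023,"dy": -0.031,"dz": 0,"ax": 0,"ay": 0,"az": 0}])

```text
time_s: 4.78
ee_pos: [0.5109, -0.0153, 0.2411]
eef_rot: [-3.141, -0.01, -0.689]
force: [0.8, 0.9, -0.2]
grip_width: 0.0938
```

>>> play_rows(commands=[{"dx": -0.023,"dy": -0.031,"dz": 0,"ax": 0,"ay": 0,"az": 0},{"dx": -0.023,"dy": -0.031,"dz": 0,"ax": 0,"ay": 0,"az": 0},{"dx": -0.023,"dy": -0.031,"dz": 0,"ax": 0,"ay": 0,"az": 0},{"dx": -0.023,"dy": -0.031,"dz": 0,"ax": 0,"ay": 0,"az": 0},{"dx": -0.023,"dy": -0.031,"dz": 0,"ax": 0,"ay": 0,"az": 0}])

```text
time_s: 5.2
ee_pos: [0.5194, 0.1872, 0.2439]
eef_rot: [-3.138, -0.012, -0.7]
force: [0.3, -2.1, -0.5]
grip_width: 0.0941
```

>>> play_rows(commands=[{"dx": 0,"dy": 0,"dz": 0,"ax": 0,"ay": 0,"az": -7},{"dx": 0,"dy": 0,"dz": 0,"ax": 0,"ay": 0,"az": -7},{"dx": 0,"dy": 0,"dz": 0,"ax": 0,"ay": 0,"az": -7},{"dx": 0,"dy": 0,"dz": 0,"ax": 0,"ay": 0,"az": -7},{"dx": 0,"dy": 0,"dz": 0,"ax": 0,"ay": 0,"az": -7}])

```text
time_s: 5.62
ee_pos: [0.5174, 0.1966, 0.2456]
eef_rot: [3.139, -0.011, -0.073]
force: [0.1, -0.1, 0.5]
grip_width: 0.0939
```

>>> play_rows(commands=[{"dx": 0,"dy": 0,"dz": 0,"ax": 0,"ay": 0,"az": -7},{"dx": 0,"dy": 0,"dz": 0,"ax": 0,"ay": 0,"az": -7},{"dx": 0,"dy": 0,"dz": 0,"ax": 0,"ay": 0,"az": -7},{"dx": 0,"dy": 0,"dz": 0,"ax": 0,"ay": 0,"az": 0},{"dx": 0,"dy": 0,"dz": 0,"ax": 0,"ay": 0,"az": 0}])

```text
time_s: 6.03
ee_pos: [0.5167, 0.1969, 0.248]
eef_rot: [3.135, -0.01, 0.301]
force: [0.2, -0.2, 0.0]
grip_width: 0.0938
```

```bash
python3 - <<'E'
from h import *
im=snap('wrist','w3.png')[:,:,::-1]; go(.517,.182,.25,18)
u,v=proj('w3.png',[.517,.182,.05]).astype(int)
x0,y0=max(u-110,0),max(v-110,0);print(u,v,x0,y0)
cv2.imwrite('pics/w3c.png',cv2.resize(im[y0:y0+220,x0:x0+220],None,fx=2.5,fy=2.5,interpolation=cv2.INTER_CUBIC))
E
```

```text
t 6.08 pos [0.5167 0.197  0.2481] rpy [179.62  -0.57  17.23] q6 1.57
tool shift [-0.0042  0.0144 -0.0019] rows 0.4
az -0.77
332 186 222 76
```

View pics/w3c.png

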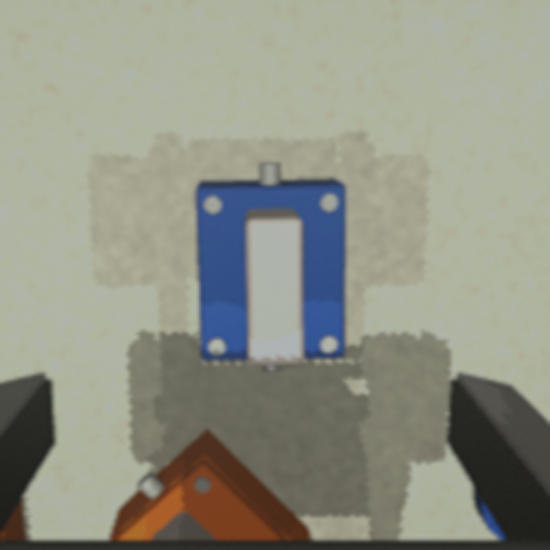

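The crop shows the blue head's top corners at (198,186), (345,182), (345,357) and (203,357), with the rib from (247,218) to (301,360). It is almost square to the tool.

```bash
python3 - <<'E'
from h import *
f='w3.png'
C=lambda p:np.array(p)/2.5+[222,76]
from scipy.optimize import least_squares
M=[(.042,.035,.048),(.042,-.035,.048),(-.042,-.035,.048),(-.042,.035,.048),(.032,.012,.092),(.032,-.012,.092),(-.032,.012,.092),(-.032,-.012,.092)]
P=[C(p) for p in[(197,184),(345,181),(346,357),(203,357),(247,218),(301,218),(249,360),(302,360)]]
def fn(s):return np.concatenate([proj(f,[s[0]+np.cos(s[2])*a-np.sin(s[2])*b,s[1]+np.sin(s[2])*a+np.cos(s[2])*b,z])-p for (a,b,z),p in zip(M,P)])
r=least_squares(fn,[.5,.18,.3],loss='soft_l1');print(r.x,np.degrees(r.x[2]),fn(r.x).reshape(-1,2).round(1).tolist())
go(r.x[0],r.x[1],.063,np.degrees(r.x[2]))
E
```

```text
[0.51855541 0.18447666 0.32034015] 18.354138763325956 [[-0.6, 0.1], [0.6, 0.1], [-0.4, -0.5], [-0.7, 0.6], [-0.5, -1.2], [1.2, -1.7], [-0.2, 1.6], [1.0, 1.1]]
t 6.08 pos [0.5167 0.197  0.2481] rpy [179.62  -0.57  17.23] q6 1.57
tool shift [-0.0038  0.0112  0.1851] rows 4.6
az -1.12
```

>>> play_rows(commands=[{"dx": -0.002,"dy": 0.0125,"dz": 0,"ax": 0.4,"ay": -0.6,"az": -1.1},{"dx": 0,"dy": 0,"dz": 0.03,"ax": 0,"ay": 0,"az": 0},{"dx": 0,"dy": 0,"dz": 0.03,"ax": 0,"ay": 0,"az": 0},{"dx": 0,"dy": 0,"dz": 0.03,"ax": 0,"ay": 0,"az": 0},{"dx": 0,"dy": 0,"dz": 0.02,"ax": 0,"ay": 0,"az": 0}], claw=0.8)

```text
time_s: 6.5
ee_pos: [0.521, 0.1846, 0.1406]
eef_rot: [-3.141, -0.01, 0.296]
force: [0.2, 0.0, 0.1]
grip_width: 0.075
```

```bash
python3 - <<'E'
from h import *
go(.5186,.1845,.0635,18.35)
E
```

```text
t 6.5 pos [0.521  0.1846 0.1406] rpy [-179.98   -0.59   16.97] q6 1.55
tool shift [-0.0031 -0.0006  0.0771] rows 1.9
az -1.38
```

>>> play_rows(commands=[{"dx": -0.002,"dy": 0,"dz": 0.025,"ax": 0,"ay": -0.6,"az": -1},{"dx": 0,"dy": 0,"dz": 0.025,"ax": 0,"ay": -0.3,"az": -0.7},{"dx": 0,"dy": 0,"dz": 0.019,"ax": 0,"ay": 0,"az": -0.4},{"dx": 0,"dy": 0,"dz": 0.005,"ax": 0,"ay": 0,"az": 0},{"dx": 0,"dy": 0,"dz": 0,"ax": 0,"ay": 0,"az": 0}])

```text
time_s: 6.92
ee_pos: [0.5171, 0.1833, 0.06]
eef_rot: [-3.141, 0.012, 0.311]
force: [-0.3, 0.0, -0.0]
grip_width: 0.0751
```

```bash
python3 - <<'E'
from h import *
go(.5186,.1845,.0635,18.35)
E
```

```text
t 6.92 pos [0.5171 0.1833 0.06  ] rpy [-179.98    0.68   17.83] q6 1.53
tool shift [ 0.0018 -0.0007 -0.0036] rows 0.1
az -0.52
```

>>> play_rows(commands=[{"dx": 0.001,"dy": 0,"dz": -0.003,"ax": 0,"ay": 0.5,"az": -0.5},{"dx": 0,"dy": 0,"dz": 0,"ax": 0,"ay": 0.2,"az": 0},{"dx": 0,"dy": 0,"dz": 0,"ax": 0,"ay": 0,"az": 0},{"dx": 0,"dy": 0,"dz": 0,"ax": 0,"ay": 0,"az": 0},{"dx": 0,"dy": 0,"dz": 0,"ax": 0,"ay": 0,"az": 0}], claw=0.1, squeeze=35)

```text
time_s: 7.33
ee_pos: [0.5203, 0.1843, 0.0683]
eef_rot: [-3.141, -0.008, 0.315]
force: [0.3, -0.3, -0.3]
grip_width: 0.0452
```

>>> play_rows(commands=[{"dx": 0,"dy": 0,"dz": 0,"ax": 0,"ay": 0,"az": 0},{"dx": 0,"dy": 0,"dz": 0,"ax": 0,"ay": 0,"az": 0},{"dx": 0,"dy": 0,"dz": 0,"ax": 0,"ay": 0,"az": 0},{"dx": 0,"dy": 0,"dz": 0,"ax": 0,"ay": 0,"az": 0},{"dx": 0,"dy": 0,"dz": 0,"ax": 0,"ay": 0,"az": 0}])

```text
time_s: 7.75
ee_pos: [0.5205, 0.1846, 0.0693]
eef_rot: [-3.141, -0.01, 0.314]
force: [-0.8, -1.1, -0.7]
grip_width: 0.024
```

```bash
python3 - <<'E'
from h import *
go(.5186,.1845,.0635,18.35)
o=ctrl.get_obs();print(o['grip_width'],o['force'],o['moment'])
E
```

```text
t 7.75 pos [0.5205 0.1846 0.0693] rpy [-179.97   -0.55   18.02] q6 1.53
tool shift [-0.0018 -0.0005  0.0058] rows 0.2
az -0.33
0.0239965509462899 [-0.83290377 -1.06699646 -0.7127643 ] [0.05455601 0.01029073 0.02706915]
```

It is gripped at 24.0 mm, the rib's thickness. I'll lift it and carry it over.

>>> play_rows(commands=[{"dx": 0,"dy": 0,"dz": -0.02,"ax": 0,"ay": 0,"az": 0},{"dx": 0,"dy": 0,"dz": -0.035,"ax": 0,"ay": 0,"az": 0},{"dx": 0,"dy": 0,"dz": -0.035,"ax": 0,"ay": 0,"az": 0},{"dx": 0,"dy": 0,"dz": -0.035,"ax": 0,"ay": 0,"az": -2},{"dx": 0,"dy": 0,"dz": -0.02,"ax": 0,"ay": 0,"az": -2.5}])

```text
time_s: 8.17
ee_pos: [0.5157, 0.1827, 0.2119]
eef_rot: [-3.14, 0.007, 0.394]
force: [-0.3, 0.4, -2.4]
grip_width: 0.024
```

```bash
python3 - <<'E'
from h import *
go(.505,-.2055,.21,22.7)
o=ctrl.get_obs();print(o['grip_width'],o['force'],o['moment'])
E
```

```text
t 8.17 pos [0.5157 0.1827 0.2119] rpy [-179.93    0.42   22.55] q6 1.45
tool shift [-0.1587  0.3545  0.0027] rows 9.7
az -0.15
0.023978744001671427 [-0.27245358  0.38790384 -2.38978999] [ 0.01920029 -0.06058659 -0.01335346]
```

>>> play_rows(commands=[{"dx": -0.01,"dy": 0.022,"dz": 0,"ax": 0,"ay": 0,"az": 0},{"dx": -0.016,"dy": 0.036,"dz": 0,"ax": 0,"ay": 0,"az": 0},{"dx": -0.016,"dy": 0.036,"dz": 0,"ax": 0,"ay": 0,"az": 0},{"dx": -0.016,"dy": 0.036,"dz": 0,"ax": 0,"ay": 0,"az": 0},{"dx": -0.016,"dy": 0.036,"dz": 0,"ax": 0,"ay": 0,"az": 0}])

```text
time_s: 8.58
ee_pos: [0.512, 0.0011, 0.2166]
eef_rot: [-3.141, 0.001, 0.407]
force: [0.9, -0.2, -3.8]
grip_width: 0.0239
```

>>> play_rows(commands=[{"dx": -0.016,"dy": 0.036,"dz": 0,"ax": 0,"ay": 0,"az": 0},{"dx": -0.016,"dy": 0.036,"dz": 0,"ax": 0,"ay": 0,"az": 0},{"dx": -0.016,"dy": 0.036,"dz": 0,"ax": 0,"ay": 0,"az": 0},{"dx": -0.016,"dy": 0.036,"dz": 0,"ax": 0,"ay": 0,"az": 0},{"dx": -0.013,"dy": 0.03,"dz": 0,"ax": 0,"ay": 0,"az": 0}])

```text
time_s: 9.0
ee_pos: [0.5066, -0.1993, 0.2148]
eef_rot: [-3.139, 0.003, 0.407]
force: [1.1, 0.2, -2.8]
grip_width: 0.0237
```

```bash
python3 - <<'E'
from h import *
go(.505,-.2055,.205,22.7)
E
```

```text
t 9.0 pos [ 0.5066 -0.1993  0.2148] rpy [-179.85    0.2    23.31] q6 0.72
tool shift [-0.0039  0.005   0.0098] rows 0.3
az 0.61
```

>>> play_rows(commands=[{"dx": -0.004,"dy": 0.005,"dz": 0.005,"ax": 0,"ay": 0.5,"az": 0.4},{"dx": 0,"dy": 0,"dz": 0.005,"ax": 0,"ay": 0.3,"az": 0},{"dx": 0,"dy": 0,"dz": 0,"ax": 0,"ay": 0,"az": 0},{"dx": 0,"dy": 0,"dz": 0,"ax": 0,"ay": 0,"az": 0},{"dx": 0,"dy": 0,"dz": 0,"ax": 0,"ay": 0,"az": 0}])

```text
time_s: 9.42
ee_pos: [0.5031, -0.2098, 0.2017]
eef_rot: [-3.136, -0.007, 0.394]
force: [0.4, -0.6, -3.8]
grip_width: 0.0236
```

```bash
python3 - <<'E'
from h import *
im=snap('wrist','w4.png')[:,:,::-1]; go(.505,-.2055,.205,22.7)
cv2.imwrite('pics/w4c.png',cv2.resize(im[40:300,180:480],None,fx=2.3,fy=2.3,interpolation=cv2.INTER_CUBIC))
E
```

```text
t 9.47 pos [ 0.5032 -0.2096  0.2018] rpy [-179.69   -0.43   22.58] q6 0.71
tool shift [ 0.0033 -0.0031 -0.0031] rows 0.1
az -0.12
```

View pics/w4c.png

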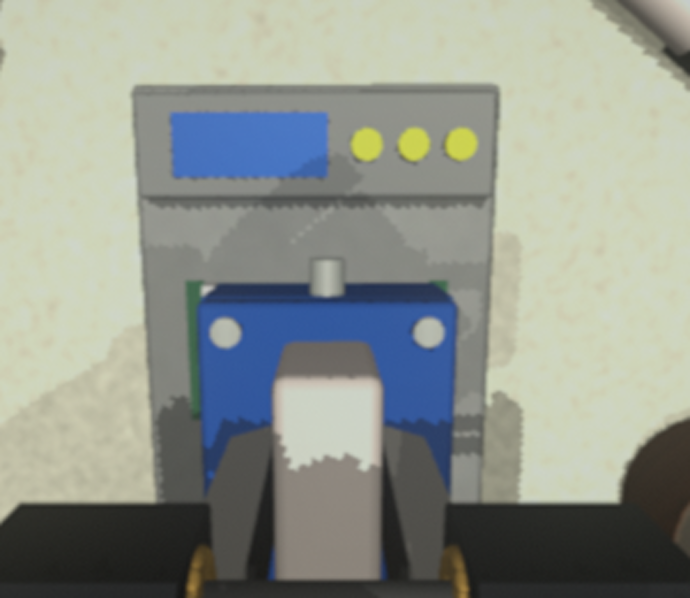

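The crop shows the head's front top edge from (200,302) to (457,302). The deck's side edges run from (140,200) to (158,500) and from (495,200) to (482,500), and the strip's foot is at row 197.

```bash
python3 - <<'E'
from h import *
f='w4.png'
C=lambda p:np.array(p)/2.3+[180,40]
r=lambda p,z:ray(f,C(p),z)[:2]
an=lambda a,b:np.degrees(np.arctan2(*(a-b)[::-1]))
L=[r(p,.06) for p in[(141,205),(158,500)]];Rr=[r(p,.06) for p in[(494,205),(482,500)]]
st=[r(p,.06) for p in[(148,200),(490,198)]]; fr=[r(p,.078) for p in[(135,93),(498,92)]]
hc=[r(p,.1805) for p in[(201,302),(457,302)]]
print('yaw',an(*L),an(*Rr),'strip',an(*st)-90,an(*fr)-90,'head',an(*hc)-90, np.linalg.norm(hc[0]-hc[1]))
t=np.radians(23);X=np.array([np.cos(t),np.sin(t)]);Y=np.array([-X[1],X[0]])
print('deck ctr y',[(p@Y).round(4) for p in L+Rr],'strip x',[(p@X).round(4) for p in st+fr])
print('head y',[(p@Y).round(4) for p in hc],'x front',[(p@X).round(4) for p in hc])
s=np.array([.503,-.206]);print('shaft X,Y',s@X,s@Y, 'tcp',np.array([.5032,-.2096])@X,np.array([.5032,-.2096])@Y)
E
```

```text
yaw 22.754029848975314 23.188566765808222 strip 22.96116992374759 22.747707430314094 head 22.67188097260528 0.06813382879751378
deck ctr y [np.float64(-0.312), np.float64(-0.3114), np.float64(-0.4598), np.float64(-0.4602)] strip x [np.float64(0.4461), np.float64(0.446), np.float64(0.486), np.float64(0.4854)]
head y [np.float64(-0.3567), np.float64(-0.4249)] x front [np.float64(0.4195), np.float64(0.4191)]
shaft X,Y 0.3825233288177871 -0.38616175744130743 tcp 0.3813007977259162 -0.38955372113943404
```

The head needs about +3.5 mm along x and +4.5 mm along y in the drive's frame. I'll correct that while descending.

>>> play_rows(commands=[{"dx": 0.0035,"dy": -0.0045,"dz": 0.01,"ax": -0.3,"ay": 0,"az": 0},{"dx": 0,"dy": 0,"dz": 0.01,"ax": 0,"ay": 0,"az": 0},{"dx": 0,"dy": 0,"dz": 0.008,"ax": 0,"ay": 0,"az": 0},{"dx": 0,"dy": 0,"dz": 0,"ax": 0,"ay": 0,"az": 0},{"dx": 0,"dy": 0,"dz": 0,"ax": 0,"ay": 0,"az": 0}])

```text
time_s: 9.88
ee_pos: [0.5061, -0.2005, 0.1734]
eef_rot: [3.141, -0.009, 0.4]
force: [-0.1, -0.1, -1.9]
grip_width: 0.0241
```

```bash
cat >> h.py <<'E'
def dr():
    o=ctrl.get_obs();t=np.radians(23);X=np.array([np.cos(t),np.sin(t)]);Y=np.array([-X[1],X[0]]);p=o['ee_pos'][:2]
    print('t',round(o['time_s'],2),'X,Y',(p@X).round(4),(p@Y).round(4),'z',o['ee_pos'][2].round(4),'head z',(o['ee_pos'][2]-.0693-.06).round(4),'rpy',np.degrees(o['eef_rot']).round(2),'F',o['force'].round(1),'w',o['grip_width'].round(4))
E
python3 - <<'E'
from h import *
dr();go(*([.3848*np.cos(.4014)+.3851*np.sin(.4014), .3848*np.sin(.4014)-.3851*np.cos(.4014)]),.163,22.7)
E
```

```text
Traceback (most recent call last):
  File "h.py", line 25, in dr
    print('t',round(o['time_s'],2),'X,Y',(p@X).round(4),(p@Y).round(4),'z',o['ee_pos'][2].round(4),'head z',(o['ee_pos'][2]-.0693-.06).round(4),'rpy',np.degrees(o['eef_rot']).round(2),'F',o['force'].round(1),'w',o['grip_width'].round(4))
                                                                                                                                                                                                                    ^^^^^^^^^^^^^^^^^^^^^
AttributeError: 'float' object has no attribute 'round'
```

>>> play_rows(commands=[{"dx": -0.002,"dy": 0.002,"dz": 0,"ax": 0,"ay": 0,"az": 0},{"dx": 0,"dy": 0,"dz": 0,"ax": 0,"ay": 0,"az": 0},{"dx": 0,"dy": 0,"dz": 0,"ax": 0,"ay": 0,"az": 0},{"dx": 0,"dy": 0,"dz": 0,"ax": 0,"ay": 0,"az": 0},{"dx": 0,"dy": 0,"dz": 0,"ax": 0,"ay": 0,"az": 0}])

```text
time_s: 10.3
ee_pos: [0.5052, -0.204, 0.1745]
eef_rot: [3.14, -0.009, 0.4]
force: [-0.2, -0.6, -3.0]
grip_width: 0.0235
```

```bash
sed -i "s/o\['grip_width'\].round(4)/round(o['grip_width'],4)/" h.py
python3 - <<'E'
from h import *
dr();im=snap('wrist','w5.png')[:,:,::-1]; dr()
cv2.imwrite('pics/w5c.png',cv2.resize(im[40:300,180:480],None,fx=2.3,fy=2.3,interpolation=cv2.INTER_CUBIC))
E
```

```text
t 10.3 X,Y 0.3853 -0.3852 z 0.1745 head z 0.0452 rpy [179.89  -0.54  22.9 ] F [-0.2 -0.6 -3. ] w 0.0235
t 10.35 X,Y 0.3854 -0.3852 z 0.1745 head z 0.0452 rpy [179.89  -0.54  22.9 ] F [ 1.3 -0.4 -3.7] w 0.0236
```

View pics/w5c.png

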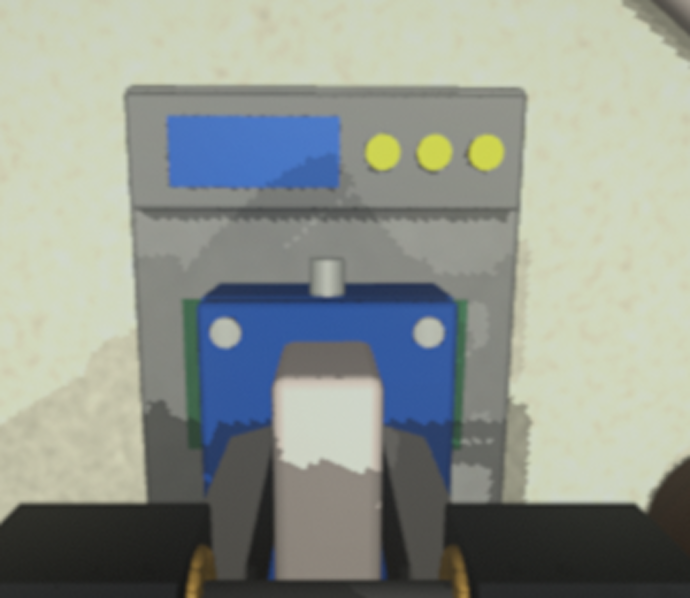

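The rails' outer edges are at columns 184 and 467, and the head's front edge runs from 200 to 457 on row 302, so it is nearly centred.

```bash
python3 - <<'E'
from h import *
f='w5.png'
C=lambda p:np.array(p)/2.3+[180,40]
t=np.radians(23);X=np.array([np.cos(t),np.sin(t)]);Y=np.array([-X[1],X[0]])
def r(p,z):
    q=ray(f,C(p),z)[:2];return (q@X).round(4),(q@Y).round(4)
for n,p,z in[('L',(134,215),.06),('L',(148,500),.06),('R',(519,215),.06),('R',(502,500),.06),('foot',(138,212),.06),('foot',(516,212),.06),('far',(127,97),.078),('far',(526,97),.078),('railL',(184,300),.072),('railR',(467,300),.072),('top',(200,302),.1532),('top',(457,302),.1532),('bot',(222,284),.1052),('bot',(435,284),.1052)]:print(n,r(p,z))
E
```

```text
L (np.float64(0.4446), np.float64(-0.312))
L (np.float64(0.3276), np.float64(-0.311))
R (np.float64(0.4445), np.float64(-0.4598))
R (np.float64(0.3274), np.float64(-0.4595))
foot (np.float64(0.4457), np.float64(-0.3136))
foot (np.float64(0.4456), np.float64(-0.4586))
far (np.float64(0.485), np.float64(-0.3165))
far (np.float64(0.485), np.float64(-0.4552))
railL (np.float64(0.4134), np.float64(-0.3321))
railR (np.float64(0.4133), np.float64(-0.4389))
top (np.float64(0.4236), np.float64(-0.3519))
top (np.float64(0.4236), np.float64(-0.4204))
bot (np.float64(0.4231), np.float64(-0.3512))
bot (np.float64(0.423), np.float64(-0.4216))
```

>>> play_rows(commands=[{"dx": -0.0006,"dy": -0.0005,"dz": 0.004,"ax": 0,"ay": 0,"az": 0},{"dx": 0,"dy": 0,"dz": 0.004,"ax": 0,"ay": 0,"az": 0},{"dx": 0,"dy": 0,"dz": 0,"ax": 0,"ay": 0,"az": 0},{"dx": 0,"dy": 0,"dz": 0,"ax": 0,"ay": 0,"az": 0},{"dx": 0,"dy": 0,"dz": 0,"ax": 0,"ay": 0,"az": 0}])

```text
time_s: 10.77
ee_pos: [0.5044, -0.2037, 0.1655]
eef_rot: [3.14, -0.009, 0.4]
force: [0.1, 0.3, -3.6]
grip_width: 0.0237
```

```bash
python3 -c "
from h import *
dr()"
```

```text
t 10.77 X,Y 0.3847 -0.3846 z 0.1655 head z 0.0362 rpy [179.9   -0.53  22.89] F [ 0.1  0.3 -3.6] w 0.0237
```

>>> play_rows(commands=[{"dx": 0,"dy": 0,"dz": 0.002,"ax": 0,"ay": 0,"az": 0},{"dx": 0,"dy": 0,"dz": 0.002,"ax": 0,"ay": 0,"az": 0},{"dx": 0,"dy": 0,"dz": 0.002,"ax": 0,"ay": 0,"az": 0},{"dx": 0,"dy": 0,"dz": 0.002,"ax": 0,"ay": 0,"az": 0},{"dx": 0,"dy": 0,"dz": 0,"ax": 0,"ay": 0,"az": 0}])

```text
time_s: 11.18
ee_pos: [0.5045, -0.2037, 0.1568]
eef_rot: [3.14, -0.009, 0.4]
force: [0.2, 0.0, -4.0]
grip_width: 0.0238
```

```bash
python3 -c "
from h import *
dr()"
```

```text
t 11.18 X,Y 0.3848 -0.3846 z 0.1568 head z 0.0275 rpy [179.9   -0.54  22.9 ] F [ 0.2  0.  -4. ] w 0.0238
```

The keys have entered the slot: the underside is below the ridge and there is no extra force. Continuing down.

>>> play_rows(commands=[{"dx": 0,"dy": 0,"dz": 0.003,"ax": 0,"ay": 0,"az": 0},{"dx": 0,"dy": 0,"dz": 0.003,"ax": 0,"ay": 0,"az": 0},{"dx": 0,"dy": 0,"dz": 0.003,"ax": 0,"ay": 0,"az": 0},{"dx": 0,"dy": 0,"dz": 0.003,"ax": 0,"ay": 0,"az": 0},{"dx": 0,"dy": 0,"dz": 0,"ax": 0,"ay": 0,"az": 0}])

```text
time_s: 11.6
ee_pos: [0.5046, -0.2036, 0.1433]
eef_rot: [3.14, -0.009, 0.4]
force: [0.4, 0.1, -2.7]
grip_width: 0.0237
```

>>> play_rows(commands=[{"dx": 0,"dy": 0,"dz": 0.002,"ax": 0,"ay": 0,"az": 0},{"dx": 0,"dy": 0,"dz": 0.002,"ax": 0,"ay": 0,"az": 0},{"dx": 0,"dy": 0,"dz": 0.002,"ax": 0,"ay": 0,"az": 0},{"dx": 0,"dy": 0,"dz": 0.002,"ax": 0,"ay": 0,"az": 0},{"dx": 0,"dy": 0,"dz": 0.002,"ax": 0,"ay": 0,"az": 0}])

```text
time_s: 12.02
ee_pos: [0.5049, -0.2037, 0.1326]
eef_rot: [3.14, -0.01, 0.4]
force: [1.0, 0.2, -4.5]
grip_width: 0.0234
```

```bash
python3 -c "
from h import *
dr()"
```

```text
t 12.02 X,Y 0.3851 -0.3848 z 0.1326 head z 0.0033 rpy [179.88  -0.55  22.9 ] F [ 1.   0.2 -4.5] w 0.0234
```

>>> play_rows(commands=[{"dx": 0,"dy": 0,"dz": 0.0015,"ax": 0,"ay": 0,"az": 0},{"dx": 0,"dy": 0,"dz": 0.0015,"ax": 0,"ay": 0,"az": 0},{"dx": 0,"dy": 0,"dz": 0.001,"ax": 0,"ay": 0,"az": 0},{"dx": 0,"dy": 0,"dz": 0.001,"ax": 0,"ay": 0,"az": 0},{"dx": 0,"dy": 0,"dz": 0.001,"ax": 0,"ay": 0,"az": 0}])

```text
time_s: 12.43
ee_pos: [0.5049, -0.2036, 0.1292]
eef_rot: [3.139, -0.01, 0.4]
force: [-5.6, 2.2, 9.1]
grip_width: 0.0237
```

```bash
python3 -c "
from h import *
dr()"
```

```text
t 12.43 X,Y 0.3852 -0.3847 z 0.1292 head z -0.0001 rpy [179.85  -0.58  22.91] F [-5.6  2.2  9.1] w 0.0237
```

The underside is at 0.0 mm on the deck with 9 N upward, so it is seated. Releasing and rising.

>>> play_rows(commands=[{"dx": 0,"dy": 0,"dz": 0,"ax": 0,"ay": 0,"az": 0},{"dx": 0,"dy": 0,"dz": 0,"ax": 0,"ay": 0,"az": 0},{"dx": 0,"dy": 0,"dz": 0,"ax": 0,"ay": 0,"az": 0},{"dx": 0,"dy": 0,"dz": 0,"ax": 0,"ay": 0,"az": 0},{"dx": 0,"dy": 0,"dz": 0,"ax": 0,"ay": 0,"az": 0}], claw=0.7)

```text
time_s: 12.85
ee_pos: [0.5058, -0.2041, 0.1306]
eef_rot: [3.136, -0.012, 0.4]
force: [-0.1, 0.5, 0.0]
grip_width: 0.0537
```

>>> play_rows(commands=[{"dx": 0,"dy": 0,"dz": -0.01,"ax": 0,"ay": 0,"az": 0},{"dx": 0,"dy": 0,"dz": -0.03,"ax": 0,"ay": 0,"az": 0},{"dx": 0,"dy": 0,"dz": -0.03,"ax": 0,"ay": 0,"az": 0},{"dx": 0,"dy": 0,"dz": -0.03,"ax": 0,"ay": 0,"az": 0},{"dx": 0,"dy": 0,"dz": -0.02,"ax": 0,"ay": 0,"az": 0}])

```text
time_s: 13.27
ee_pos: [0.5023, -0.2032, 0.2529]
eef_rot: [-3.14, -0.006, 0.4]
force: [-0.1, -0.4, 0.4]
grip_width: 0.0655
```

>>> play_rows(commands=[{"dx": 0,"dy": 0,"dz": -0.02,"ax": 0,"ay": 0,"az": 0},{"dx": 0,"dy": 0,"dz": 0,"ax": 0,"ay": 0,"az": 0},{"dx": 0,"dy": 0,"dz": 0,"ax": 0,"ay": 0,"az": 0},{"dx": 0,"dy": 0,"dz": 0,"ax": 0,"ay": 0,"az": 0},{"dx": 0,"dy": 0,"dz": 0,"ax": 0,"ay": 0,"az": 0}])

```text
time_s: 13.68
ee_pos: [0.5027, -0.2036, 0.2812]
eef_rot: [3.136, -0.013, 0.4]
force: [0.3, 0.1, 0.1]
grip_width: 0.0661
```

```bash
python3 - <<'E'
from h import *
dr();im=snap('wrist','w6.png')[:,:,::-1];s=snap('scene','s6.png')[:,:,::-1]
a=cv2.resize(im[50:290,180:460],(466,400));b=cv2.resize(s[155:295,150:450],(466,217))
cv2.imwrite('pics/fin.png',np.vstack([a,b][:1]+[b])[:600])
E
```

```text
t 13.68 X,Y 0.3832 -0.3838 z 0.2812 head z 0.1519 rpy [179.68  -0.72  22.91] F [0.3 0.1 0.1] w 0.0661
```

View pics/fin.png

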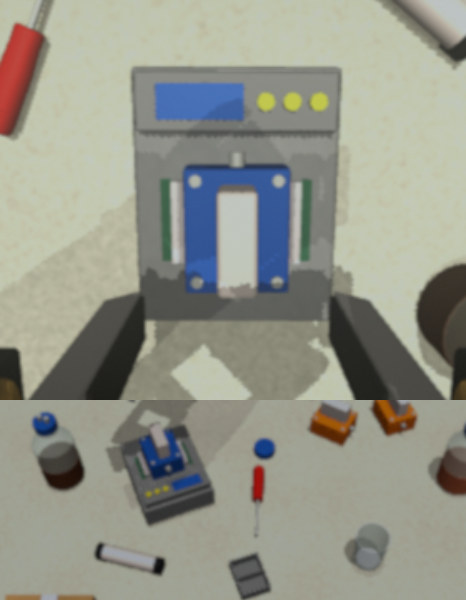

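The head sits between the rails, centred at about (237,230) and square to the deck. The gripper is clear, and the bystanders stand where they were. Handing in.

```bash
python3 -c "
from h import *
print(workorder.hand_in())"
```

```text
the job is handed in; nothing more can be done
None
```

The blue pump head is fitted on the drive and released, and the job is handed in. The clock stood at about 14 s of the 58 s allowed, and the hand-in gave no verdict.

- **Shaft:** I gripped it across the key ends and turned it about 44° clockwise. The keys then measured 24.2° and the rails about 23°, well inside the 0.15 rad limit.
- **Head:** I took it by the white rib and lowered it over the keys. It met no resistance until the deck, where the underside read -0.1 mm from the deck by the tool's height, with 9 N upward.
- **After release:** The last pictures show the head upright and square between the rails, the gripper clear of it, and the bystanders apparently where they started. I checked these by eye and did not measure them again.

**Disagreements in the checks:**
- The estimates of the shaft's and head's position along the rails differed by 2 to 3 mm. I took a middle value, and the slot slid on freely.
- While I gripped the shaft, the tool drifted up about 6 mm, but the keys stayed held.

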